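Load the busbar welding fixture and close it with the hold-down frame

TASK

Load the welding fixture: lay each of the three copper busbars flat into the nest of its own length, all three before the frame goes on. Then gently lower the hold-down frame onto the round and the diamond locating pin until it sits fully home, without letting it drop. The two silver aluminium busbars belong to another job: leave them where they lie.

Things in the scene. Friction and masses are not known exactly. Their poses are not given: they have to be found in the camera images.
- fixture: Fixed dark steel base 170 (x) x 264 (y) x 12 mm; nests on it at y = +70, 0, -70 mm (order varies). Origin: centre of underside. At y = +112 / -112 mm posts (shoulder z = 30 mm) carry brass pins 10 mm across (+y round; -y diamond, 6.4 mm along y), straight to z = 41 mm, 3.6 mm tip at 52 mm. NB a gantry bar crosses the bench at x 0.58 m, z 0.55 to 0.64 m: keep wrist and forearm this side of it.
- nest_long: Nest for the 120 mm busbar: fixed white slab 150 (x) x 46 (y) x 6 mm with black guide lugs 8 mm high at both ends and beside the four corners of a pocket 128 x 28 mm; lugs lean outwards (mouth 9 mm larger). Sides are open in the middle for fingers. Origin: centre of slab's underside, 12 mm above the bench; pocket floor 6 mm above origin. The busbar lies centred, along x, either way round.
- nest_mid: Nest for the 90 mm busbar: as nest_long (same white slab), but the black lugs bound a pocket 98 mm long.
- nest_short: Nest for the 60 mm busbar: as nest_long (same white slab), but the black lugs bound a pocket 68 mm long.
- copper_long: Long copper-coloured busbar, loose, 100 g: 120 (x) x 20 (y) mm, flat feet 5 mm thick and, across the middle 30 mm of its length, an open hump rising to 20 mm. Grasp the hump across its 20 mm width (y). Origin: centre of its underside.
- copper_mid: Medium copper-coloured busbar, loose, 80 g: as copper_long, but 90 mm long.
- copper_short: Short copper-coloured busbar, loose, 60 g: as copper_long, but 60 mm long.
- silver_mid: Silver-coloured aluminium busbar, 90 mm long, same shape, loose, 30 g: not part of the job.
- silver_short: Silver-coloured aluminium busbar, 60 mm long, same shape, loose, 30 g: not part of the job.
- frame: Loose hold-down frame, about 0.4 kg, 264 (y) x 64 (x) mm: two aluminium cross bars, end plates 10 mm thick with a 13 mm through hole at y = +112 / -112 mm; six orange feet 5.5 mm high. Red handle along x, 68 x 16 x 16 mm, its middle 50 mm above origin, open below. Origin: centre, underside of feet. Fits either way round; home (end plates on shoulders) its origin is 24.5 mm above the fixture's.
Mind the look-alikes: they are no part of the job. Leave any pink look-alike of the copper_mid alone.

How it is judged:
By the outcome, as a careful person would: the job done as asked, in the order asked, and still so for the second after the job is handed in, with the robot touching nothing.
It also fails if it takes over 112 s, if anything falls off the work surface, if the arm or the gripper's body presses on something with over 40 N, if the wrist force passes 120 N, or if a joint passes its speed limit or range.

ROBOT

A 6-joint arm with a two-finger parallel gripper is mounted at the origin on a cart in front of the work surface, level with it; the furniture and walls round the work are solid. World frame = base frame: x ahead of the robot, y to its left, z up, the work surface at z = 0. Lengths are in mm, angles in rad, forces in N, time in s.
With the tool pointing down it reaches from about 350 to 775 mm from the base axis. Payload 7.3 kg.
Tool frame: the origin (TCP) lies at the centre of the arm's flange, where the gripper is bolted on; the fingertips stand 178 mm ahead of it and the grasp point (between the pads) lies 159 mm ahead of it; z points along the fingers, y is the direction in which the jaws open and shut (so a half turn about z gives the same grasp; the last joint's range is limited). The gripper opens to 92 mm and grips with 3 to 60 N. Pads are 19 mm wide; open, the fingers measure 130 mm over their backs; the gripper's body (75 mm by 190 mm) begins 47 mm behind the grasp point.
Start: joints at [-1.367, 0.342, 1.524, -0, 1.275, -0.146], TCP at [179.942, -493.202, 404.741] pointing down, gripper open.
Joint ranges: [-2.53, 2.53], [-0.77, 2.02], [0.04, 2.7], [-1, 4.14], [0.28, 2.66], [-3.11, 3.11]. Speed limits (rad/s): [2.57, 2.57, 3.14, 3.14, 3.14, 3.14].

INTERFACE

Orientations are given as [roll, pitch, yaw] about the fixed x, y, z axes, in that order (R = Rz(yaw) Ry(pitch) Rx(roll)).
In Python, from plant import get_obs, capture, close_job gives the robot as it stands. The module is installed in compiled form; this text tells all that it offers.
- The arm moves only by the shell command python3 -m pendant 'ROWS'. ROWS is JSON, a list of rows, each a list of 3 entries, a list of its own where there are three numbers: the shift along the tool's x, y, z in m, then the turn, a rotation vector about the tool's x, y, z in rad, then the finger opening in m, from 0 to 0.0918. In form: [[[tx, ty, tz], [wx, wy, wz], fingers], ...]. A call has 1 to 10 rows; each row is the pose to reach, as a shift and turn from the pose commanded when the call began, along the tool's axes at that moment; what a row does not reach only later rows make up. A row lasts 1/12 s, in which the tool goes at most 41.7 mm and 7.16 degrees, less where a joint would pass 70% of its speed; a pose out of reach is approached as far as the arm can. A call with a gripper value outside its range is refused whole. The fingers move at their own pace and stop on an object; the grip force is fixed at half the most. Time passes only in rows, so rows that repeat a pose let the fingers close. It gives the time, the measured TCP pose, the force and the opening at its end, in the units of the state.
- get_obs(): the state, without advancing time (a new reading comes with each control period).
- capture(name): name is "scene" or "top" or "wrist"; returns a dict with "color" (420x560x3 uint8, red, green, blue), "mtx" (3x3 intrinsics, pixels), "rvec" (rotation vector, rad) and "tvec" (3), from world to camera coordinates, as OpenCV has them. Camera axes: x right, y down, z forward; pixel columns grow to the right and rows downward; lengths in mm; the calibration is good to about 2 mm. The wrist camera is an equidistant fisheye: a pixel r from the principal point sees the ray r / f radians off the axis. A picture is of the moment at which its call begins. There is no depth.
- close_job(): hands the job in, once; it reports no verdict.
The state is a dict: "time": time; "joint_positions": joint angles; "dq": joint speeds; "tau": joint torques, N m; "tool_pos": TCP position; "tcp_rot": TCP orientation; "contact_force": force on the tool from outside, world axes, zero at the start; "moment": the same for the moment, N m; "grip_width": finger opening in mm.
Only numpy, scipy, OpenCV 4.12 (cv2) and the standard library are available. Lean on these libraries where they do the work, as an engineer would, in place of code of your own. Each camera call takes 0.05 s, during which the arm holds its last target. There are 200 camera calls.

## Working session

There is one attempt and no reset: what is moved stays moved. The work goes in short steps, Python scripts to look and compute and a shell command to move; the robot and the scene stay as the last step left them, time stands still between calls to the robot, and variables do not carry over. Pictures are saved under pics/ and viewed, about 12 in all and at most 16, crops included, and the job is handed in when it is done.

```bash
mkdir -p pics; cat > h.py <<'E'
import numpy as np, cv2
from plant import get_obs, capture
from scipy.spatial.transform import Rotation as R
def snap(n,fn=None):
    c=capture(n)
    if fn: cv2.imwrite('pics/'+fn,c['color'][:,:,::-1])
    np.savez('pics/'+n+'_last.npz',**{k:np.asarray(v) for k,v in c.items()})
    return c
def ray(c,uv):
    K=np.asarray(c['mtx'],float);Rm=cv2.Rodrigues(np.asarray(c['rvec'],float))[0];t=np.asarray(c['tvec'],float).ravel()
    uv=np.atleast_2d(np.asarray(uv,float)); return K,Rm,t,uv
def cast(c,uv,z,fish=False):
    K,Rm,t,uv=ray(c,uv)
    x=np.c_[(uv[:,0]-K[0,2])/K[0,0],(uv[:,1]-K[1,2])/K[1,1]]
    if fish:
        r=np.linalg.norm(x,axis=1)+1e-9; d=np.c_[x/r[:,None]*np.sin(r)[:,None],np.cos(r)]
    else: d=np.c_[x,np.ones(len(x))]
    o=-Rm.T@t; d=d@Rm
    s=(z-o[2])/d[:,2]; return o+s[:,None]*d
def pose():
    s=get_obs(); return np.array(s['tool_pos']),np.array(s['tcp_rot'])
E
python3 - <<'E'
from h import *
for n in('top','scene'):
    c=snap(n,n+'0.png'); print(n,c['mtx'],c['rvec'],c['tvec'])
s=get_obs();print(s)
E
```

```text
top [[419.22303765   0.         275.60910488]
 [  0.         419.22303765 195.42611875]
 [  0.           0.           1.        ]] [ 2.1422402  -2.19547376  0.15032883] [-1.00281489e-01  5.34243889e+02  1.14118618e+03]
scene [[415.71248462   0.         285.01301452]
 [  0.         415.71248462 210.83558853]
 [  0.           0.           1.        ]] [ 0.63946165 -2.62955157  1.14020624] [466.24461795 189.04146549 908.77712771]
{'time': 0.1, 'joint_positions': array([-1.36700680e+00,  3.42673001e-01,  1.52489639e+00, -1.96497824e-05,
        1.27542006e+00, -1.45989954e-01]), 'dq': array([ 0.00091067, -0.00224502, -0.0018655 , -0.00120123,  0.00207722,
       -0.00044613]), 'tau': array([ 2.05517412e-03, -4.32002378e+01, -2.44696999e+01,  7.19573954e-02,
        5.25967323e-02, -4.78992206e-05]), 'tool_pos': array([ 179.91297385, -493.09063973,  404.11269818]), 'tcp_rot': array([-3.14020798e+00, -1.84603543e-04,  3.49785081e-01]), 'contact_force': array([ 0.93719466,  0.19666422, -0.20409986]), 'moment': array([-0.02858   , -0.01333906, -0.01719975]), 'grip_width': 91.74582559089795}
```

View pics/top0.png

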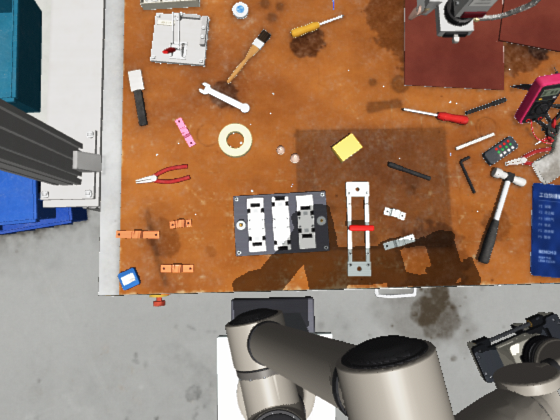

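View pics/scene0.png

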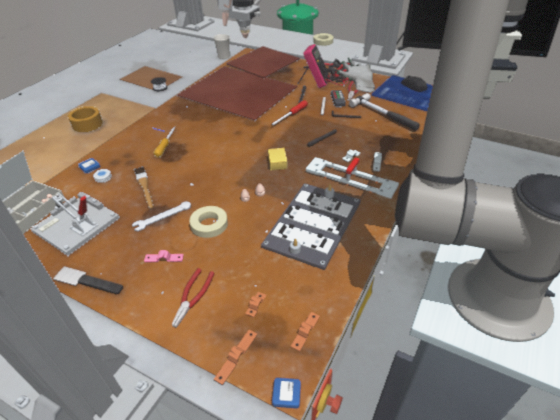

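The top view shows three copper bars: long (138,234), short (180,223) and mid (177,268). The pink look-alike is at (185,132) and isn't to be touched. The silver bars are at (395,213) and (399,242), the fixture is at (281,224) and the frame at (360,228). I'll confirm with an enlarged crop and measure.

```bash
cat > m.py <<'E'
from h import *
c=dict(np.load('pics/top_last.npz')); im=c['color']; hsv=cv2.cvtColor(im,cv2.COLOR_RGB2HSV)
a=cv2.resize(im[185:285,110:250],None,fx=5.6,fy=5.6,interpolation=cv2.INTER_CUBIC)[:,:,::-1]
b=cv2.resize(im[175:285,225:425],None,fx=3.92,fy=3.92,interpolation=cv2.INTER_CUBIC)[:,:,::-1]
a=cv2.resize(a,(784,300)) if False else cv2.resize(im[210:285,110:250],(784,300))[:,:,::-1]
b=cv2.resize(im[180:285,225:425],(580,298))[:,:,::-1]
o=np.zeros((600,784,3),np.uint8);o[:300]=a;o[300:598,:580]=b
cv2.imwrite('pics/crop.png',o)
for uv in[(138,234),(180,223),(177,268),(185,132),(110,250),(160,240)]: print(uv,hsv[uv[1],uv[0]],im[uv[1],uv[0]])
E
python3 m.py
```

```text
(138, 234) [ 11 154 234] [234 146  93]
(180, 223) [ 14 141 248] [248 173 111]
(177, 268) [ 13 139 249] [249 174 113]
(185, 132) [163  71 254] [254 183 223]
(110, 250) [ 30   4 217] [217 217 214]
(160, 240) [ 12 153 148] [148  95  59]
```

View pics/crop.png

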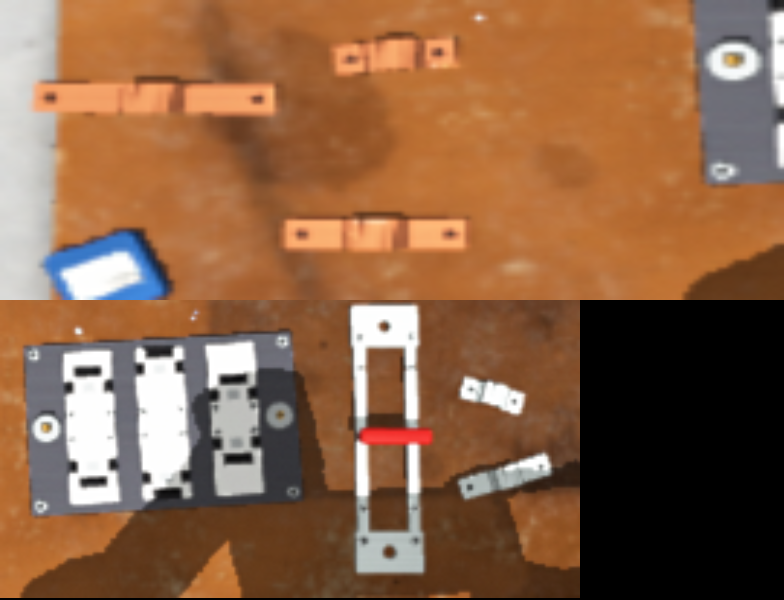

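The crop confirms the bars. Copper long ends are at (116,234)-(159,235), copper short is around (180,223) and copper mid around (177,268). The pink one differs in hue. On the fixture the nests from left (+y) to right are mid, long, short.

```bash
cat > m2.py <<'E'
from h import *
c=dict(np.load('pics/top_last.npz')); im=c['color']; hsv=cv2.cvtColor(im,cv2.COLOR_RGB2HSV)
lab=cv2.cvtColor(im,cv2.COLOR_RGB2LAB)
m=((hsv[...,0]>6)&(hsv[...,0]<18)&(hsv[...,1]<175)&(hsv[...,2]>185)).astype(np.uint8)
m=cv2.morphologyEx(m,cv2.MORPH_CLOSE,np.ones((3,3)))
for n,(x0,y0,x1,y1) in dict(long=(110,224,164,244),short=(165,214,196,232),mid=(155,258,200,277)).items():
    k=np.zeros_like(m);k[y0:y1,x0:x1]=m[y0:y1,x0:x1]
    cs,_=cv2.findContours(k,0,1);q=max(cs,key=cv2.contourArea)
    r=cv2.minAreaRect(cast(c,q.reshape(-1,2),8)[:,:2].astype(np.float32));print(n,r)
A=lambda X,Y:(110+X/5.6,210+Y/4)
B=lambda X,Y:(225+X/2.9,180+(Y-300)/2.838)
P=lambda n,l,z,f=A:print(n,cast(c,[f(*p) for p in l],z)[:,:2].round(1).tolist())
P('long holes',[(50,97),(258,99)],5);P('short holes',[(351,59),(437,52)],5);P('mid holes',[(302,234),(452,234)],5)
P('fix posts z30',[(46,428),(280,414)],45,B)
P('base holes',[(34,355),(283,341),(40,507),(293,491)],12,B)
P('nests',[(91,427),(163,423),(235,419)],18,B)
P('frame holes',[(384,326),(390,552)],15.5,B)
P('handle',[(360,436),(433,437)],58,B)
E
python3 m2.py
```

```text
long ((438.6145324707031, 383.61273193359375), (128.90953063964844, 53.14870834350586), 88.53904724121094)
short ((470.37896728515625, 259.38360595703125), (41.16691207885742, 61.77293395996094), 9.960973739624023)
mid ((339.0398254394531, 257.513916015625), (26.335784912109375, 106.51844787597656), 3.2255377769470215)
long holes [[437.7, 429.7], [433.7, 325.8]]
short holes [[460.7, 279.3], [464.5, 236.0]]
mid holes [[339.3, 303.2], [337.3, 228.7]]
fix posts z30 [[452.9, 84.3], [461.0, -137.6]]
base holes [[527.7, 97.0], [536.1, -147.7], [377.0, 93.4], [386.3, -151.6]]
nests [[454.2, 42.6], [456.4, -27.2], [458.6, -97.2]]
frame holes [[548.6, -247.4], [324.5, -242.2]]
handle [[437.3, -210.3], [434.7, -278.9]]
```

```bash
cat > g.py <<'E'
import sys
from h import *
x,y,z,yaw=map(float,sys.argv[1:5])
p,r=pose(); Rm=R.from_euler('xyz',r); 
d=Rm.inv().apply(np.array([x,y,z])-p)/1000
w=(Rm.inv()*R.from_euler('xyz',[np.pi,0,yaw])).as_rotvec()
s=get_obs()
print('t',round(s['time'],2),'p',p.round(1),'r',r.round(4),'q',np.round(s['joint_positions'],2),'F',np.round(s['contact_force'],1),'g',round(s['grip_width'],1))
print('shift',d.round(4),'turn',w.round(4))
E
python3 g.py 400 -100 320 0.9
```

```text
t 0.1 p [ 179.9 -493.1  404.1] r [-3.1402e+00 -2.0000e-04  3.4980e-01] q [-1.37  0.34  1.52 -0.    1.28 -0.15] F [ 0.9  0.2 -0.2] g 91.7
shift [ 0.3415 -0.2937  0.0846] turn [-0.0013 -0.0006 -0.5502]
```

```bash
python3 -m pendant '[[[0.34,-0.29,0.08],[0,0,-0.55],0.07],[[0.34,-0.29,0.08],[0,0,-0.55],0.07],[[0.34,-0.29,0.08],[0,0,-0.55],0.07],[[0.34,-0.29,0.08],[0,0,-0.55],0.07],[[0.34,-0.29,0.08],[0,0,-0.55],0.07],[[0.34,-0.29,0.08],[0,0,-0.55],0.07],[[0.34,-0.29,0.08],[0,0,-0.55],0.07],[[0.34,-0.29,0.08],[0,0,-0.55],0.07],[[0.34,-0.29,0.08],[0,0,-0.55],0.07],[[0.34,-0.29,0.08],[0,0,-0.55],0.07]]'; python3 g.py 400 260 310 1.57
```

```text
time: 0.93
tool_pos: [382.3, -134.3, 331.0]
tcp_rot: [3.141, 0.0, 0.899]
contact_force: [0.9, -0.1, -1.0]
grip_width: 70.0
t 0.93 p [ 382.3 -134.3  331. ] r [3.1414e+00 1.0000e-04 8.9950e-01] q [-0.53  0.21  1.94 -0.    0.99  0.14] F [ 0.9 -0.1 -1. ] g 70.0
shift [ 0.3197 -0.2314  0.0209] turn [ 1.000e-04  1.000e-04 -6.705e-01]
```

```bash
python3 -m pendant '[[[0.32,-0.23,0.02],[0,0,-0.67],0.07],[[0.32,-0.23,0.02],[0,0,-0.67],0.07],[[0.32,-0.23,0.02],[0,0,-0.67],0.07],[[0.32,-0.23,0.02],[0,0,-0.67],0.07],[[0.32,-0.23,0.02],[0,0,-0.67],0.07],[[0.32,-0.23,0.02],[0,0,-0.67],0.07],[[0.32,-0.23,0.02],[0,0,-0.67],0.07],[[0.32,-0.23,0.02],[0,0,-0.67],0.07],[[0.32,-0.23,0.02],[0,0,-0.67],0.07],[[0.32,-0.23,0.02],[0,0,-0.67],0.07]]'; python3 -m pendant '[[[0,0,0],[0,0,0],0.07],[[0,0,0],[0,0,0],0.07]]'; python3 - <<'E'
from h import *
c=snap('wrist','w1.png');print(c['mtx'][0],-cv2.Rodrigues(c['rvec'])[0].T@c['tvec'].ravel() if 0 else cv2.Rodrigues(np.array(c['rvec'],float))[0].round(2),pose())
E
```

```text
time: 1.77
tool_pos: [400.2, 261.3, 310.9]
tcp_rot: [3.141, -0.001, 1.572]
contact_force: [-1.7, -0.6, -0.7]
grip_width: 69.9
time: 1.93
tool_pos: [400.3, 258.1, 310.7]
tcp_rot: [-3.14, 0.001, 1.573]
contact_force: [-0.5, -0.3, -0.4]
grip_width: 69.9
[325.1922621    0.         272.80031893] [[ 1.    0.   -0.  ]
 [ 0.   -0.97  0.25]
 [-0.   -0.25 -0.97]] (array([400.38921182, 257.21110352, 310.82189196]), array([-3.14045782e+00,  9.70041054e-04,  1.57085399e+00]))
```

View pics/w1.png

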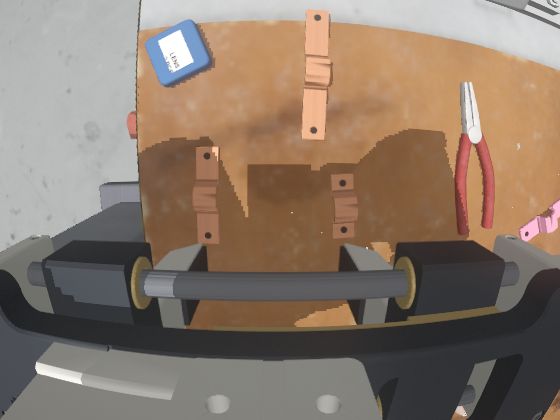

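Wrist view: the holes of copper long are at (317,17) and (314,130), of mid at (206,156) and (208,236), and of short at (343,183) and (344,230). I'll refine these by dark blob centroid.

```bash
cat > holes.py <<'E'
from h import *
def blob(im,u,v,s=7):
    p=im[v-s:v+s+1,u-s:u+s+1].min(axis=2).astype(float); w=np.clip(np.median(p)*0.6-p,0,None)
    yy,xx=np.mgrid[-s:s+1,-s:s+1]; w*=(xx**2+yy**2<=s*s)
    return u+(w*xx).sum()/w.sum(), v+(w*yy).sum()/w.sum()
E
cat > m3.py <<'E'
from holes import *
c=dict(np.load('pics/wrist_last.npz'));im=c['color']
for n,a in dict(long=[(317,17),(314,130)],mid=[(206,156),(208,236)],short=[(343,183),(344,230)]).items():
    uv=[blob(im,*p) for p in a];q=cast(c,uv,5,True)[:,:2];d=q[0]-q[1]
    print(n,np.round(uv,1).tolist(),q.round(1).tolist(),'c',q.mean(0).round(1),'len',np.linalg.norm(d).round(1),'yaw',np.arctan2(d[1],d[0]).round(3))
E
python3 m3.py
```

```text
long [[nan, nan], [313.3, 129.8]] [[nan, nan], [435.9, 327.4]] c [nan nan] len nan yaw nan
mid [[206.7, 155.7], [207.4, 235.1]] [[341.8, 304.8], [339.4, 230.9]] c [340.6 267.8] len 74.0 yaw 1.538
short [[342.2, 182.7], [343.3, 229.4]] [[463.1, 280.7], [466.6, 236.8]] c [464.8 258.8] len 44.1 yaw 1.649holes.py:5: RuntimeWarning: invalid value encountered in scalar divide
  return u+(w*xx).sum()/w.sum(), v+(w*yy).sum()/w.sum()
```

```bash
python3 g.py 340.6 267.8 240 1.538;python3 g.py 340.6 267.8 181.5 1.538
```

```text
t 1.98 p [400.4 257.2 310.8] r [-3.1405e+00  1.0000e-03  1.5709e+00] q [ 0.41  0.36  1.79 -0.    0.99  0.41] F [-0.1  0.1  0.1] g 70.0
shift [ 0.0107 -0.0597  0.0709] turn [-0.0011  0.001   0.0329]
t 1.98 p [400.4 257.2 310.8] r [-3.1405e+00  1.0000e-03  1.5709e+00] q [ 0.41  0.36  1.79 -0.    0.99  0.41] F [-0.1  0.1  0.1] g 70.0
shift [ 0.0107 -0.0596  0.1294] turn [-0.0011  0.001   0.0329]
```

```bash
python3 -m pendant '[[[0.0107,-0.0597,0.03],[0,0,0.033],0.05],[[0.0107,-0.0597,0.06],[0,0,0.033],0.05],[[0.0107,-0.0597,0.085],[0,0,0.033],0.05],[[0.0107,-0.0597,0.105],[0,0,0.033],0.05],[[0.0107,-0.0597,0.12],[0,0,0.033],0.05],[[0.0107,-0.0597,0.129],[0,0,0.033],0.05],[[0.0107,-0.0597,0.129],[0,0,0.033],0.05],[[0.0107,-0.0597,0.129],[0,0,0.033],0.05]]'; python3 g.py 340.6 267.8 181.5 1.538
```

```text
time: 2.65
tool_pos: [341.4, 267.5, 182.5]
tcp_rot: [-3.141, 0.0, 1.535]
contact_force: [0.4, 0.0, -0.1]
grip_width: 49.9
t 2.65 p [341.4 267.5 182.5] r [-3.1413e+00  3.0000e-04  1.5353e+00] q [ 0.49  0.52  2.02 -0.    0.6   0.52] F [ 0.4  0.  -0.1] g 49.9
shift [ 0.0003 -0.0008  0.001 ] turn [-0.0003  0.0003 -0.0027]
```

Close, then lift.

```bash
python3 -m pendant '[[[0,-0.0005,0.0005],[0,0,0],0.012],[[0,-0.0005,0.0005],[0,0,0],0.012],[[0,-0.0005,0.0005],[0,0,0],0.012],[[0,-0.0005,0.0005],[0,0,0],0.012],[[0,-0.0005,0.0005],[0,0,0],0.012],[[0,-0.0005,-0.02],[0,0,0],0.012],[[0,-0.0005,-0.05],[0,0,0],0.012],[[0,-0.0005,-0.08],[0,0,0],0.012],[[0,-0.0005,-0.1],[0,0,0],0.012],[[0,-0.0005,-0.1],[0,0,0],0.012]]'; python3 - <<'E'
from h import *
snap('wrist','w2.png')
E
python3 g.py 440 50 285 0.037
```

```text
time: 3.48
tool_pos: [341.4, 268.8, 285.9]
tcp_rot: [3.135, -0.004, 1.537]
contact_force: [1.5, 0.3, -0.5]
grip_width: 19.5
t 3.53 p [340.9 268.5 284. ] r [ 3.1374e+00 -2.3000e-03  1.5370e+00] q [ 0.49  0.33  1.93 -0.    0.87  0.52] F [ 0.5  0.1 -1.3] g 19.2
shift [-0.215   0.1065 -0.0011] turn [ 0.0016 -0.005   1.5   ]
```

View pics/w2.png

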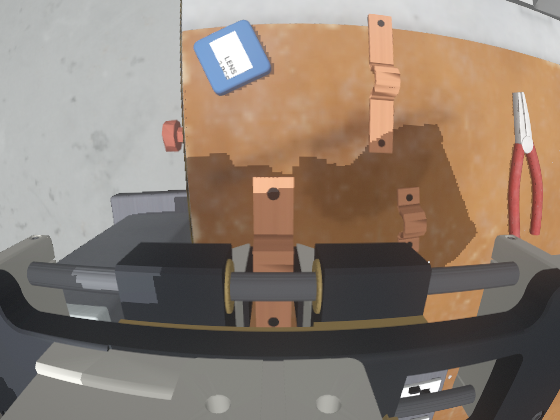

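Medium bar is held and centred (holes at column 273). I'll carry it to a point where the wrist camera sees the fixture.

```bash
python3 g.py 400 10 310 0.037; python3 -m pendant '[[[-0.256,0.068,-0.026],[0,0,1.5],0.012],[[-0.256,0.068,-0.026],[0,0,1.5],0.012],[[-0.256,0.068,-0.026],[0,0,1.5],0.012],[[-0.256,0.068,-0.026],[0,0,1.5],0.012],[[-0.256,0.068,-0.026],[0,0,1.5],0.012],[[-0.256,0.068,-0.026],[0,0,1.5],0.012],[[-0.256,0.068,-0.026],[0,0,1.5],0.012],[[-0.256,0.068,-0.026],[0,0,1.5],0.012],[[-0.256,0.068,-0.026],[0,0,1.5],0.012],[[-0.256,0.068,-0.026],[0,0,1.5],0.012]]'; python3 g.py 400 10 310 0.037
```

```text
t 3.53 p [340.9 268.5 284. ] r [ 3.1374e+00 -2.3000e-03  1.5370e+00] q [ 0.49  0.33  1.93 -0.    0.87  0.52] F [ 0.5  0.1 -1.3] g 19.2
shift [-0.2563  0.068  -0.0263] turn [ 0.0016 -0.005   1.5   ]
time: 4.37
tool_pos: [399.4, 9.4, 306.8]
tcp_rot: [-3.14, 0.003, 0.279]
contact_force: [-0.1, -0.2, -0.8]
grip_width: 19.6
t 4.37 p [399.4   9.4 306.8] r [-3.1404e+00  2.6000e-03  2.7900e-01] q [-0.17  0.24  1.99 -0.    0.92  1.12] F [-0.1 -0.2 -0.8] g 19.6
shift [ 0.0007 -0.0004 -0.0032] turn [-0.0008  0.0027  0.242 ]
```

```bash
python3 -m pendant '[[[0,0,0],[0,0,0.24],0.012],[[0,0,0],[0,0,0.24],0.012],[[0,0,0],[0,0,0.24],0.012],[[0,0,0],[0,0,0.24],0.012],[[0,0,0],[0,0,0.24],0.012]]'; python3 - <<'E'
from h import *
snap('wrist','w3.png')
E
python3 g.py 400 10 310 0.037
```

```text
time: 4.78
tool_pos: [399.6, 10.1, 307.6]
tcp_rot: [-3.141, 0.001, 0.05]
contact_force: [1.0, -0.5, -0.9]
grip_width: 19.4
t 4.83 p [399.6  10.1 307.8] r [-3.1415e+00  1.1000e-03  4.9700e-02] q [-0.17  0.24  1.99 -0.    0.92  1.35] F [-0.8 -0.2 -0.4] g 19.3
shift [ 0.0004  0.0001 -0.0022] turn [-0.0001  0.0011  0.0127]
```

View pics/w3.png

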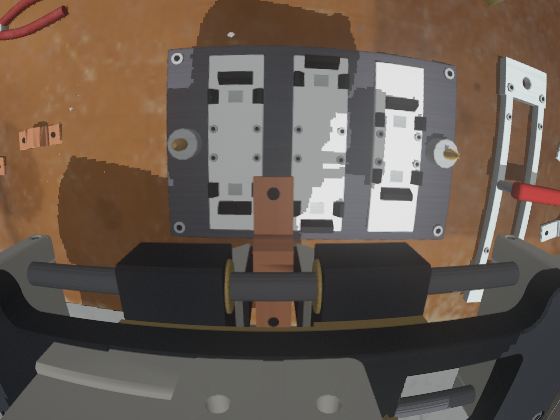

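The wrist view shows the whole fixture: corner screws at (177,59), (449,74), (179,228) and (438,231), end lugs clear. The nests left to right are mid (235), long (320) and short (400).

```bash
cat > fix.py <<'E'
from h import *
c=dict(np.load('pics/wrist_last.npz'));im=c['color']
def ring(u,v,s=7):
    p=im[v-s:v+s+1,u-s:u+s+1].min(axis=2).astype(float); w=np.clip(p-130,0,None)
    yy,xx=np.mgrid[-s:s+1,-s:s+1];w*=(xx**2+yy**2<=s*s); return u+(w*xx).sum()/w.sum(), v+(w*yy).sum()/w.sum()
uv=[ring(*p) for p in[(177,59),(179,228),(449,74),(438,231)]]
q=cast(c,uv,12,True)[:,:2];print(np.round(uv,1).tolist());print(q.round(1).tolist())
ctr=q.mean(0);d=(q[0]+q[1]-q[2]-q[3])/2;e=(q[0]+q[2]-q[1]-q[3])/2
print('centre',ctr.round(1),'yaw_y',np.arctan2(-d[0],d[1]).round(4),'yaw_x',np.arctan2(e[1],e[0]).round(4),np.linalg.norm(d),np.linalg.norm(e))
# cross-check with posts' shoulder (z30) and end lugs tops (z26)
def dark(box):
    x0,y0,x1,y1=box;m=(im[y0:y1,x0:x1].max(axis=2)<45).astype(np.uint8)
    n,l,s,cc=cv2.connectedComponentsWithStats(m);k=1+np.argmax(s[1:,4]);return cc[k]+[x0,y0],s[k]
for n,bs in dict(mid=[(215,68,257,88),(215,200,255,217)],long=[(300,53,343,72),(298,217,338,235)],short=[(382,94,422,112),(378,186,415,202)]).items():
    r=[dark(b) for b in bs];w=cast(c,[x[0] for x in r],24,True)[:,:2];print(n,[x[0].round(1).tolist() for x in r],w.round(1).tolist(),'mid',w.mean(0).round(1))
t=np.arctan2(-d[0],d[1])
for yy in(70,0,-70,112,-112):print(yy,(ctr+yy*np.array([-np.sin(t),np.cos(t)])).round(1))
E
python3 fix.py
```

```text
[[176.6, 58.2], [nan, nan], [449.1, 73.3], [437.4, 230.5]]
[[530.4, 99.5], [nan, nan], [538.7, -146.1], [387.8, -151.2]]
centre [nan nan] yaw_y nan yaw_x nan nan nan
mid [[234.9, 80.5], [226.8, 207.7]] [[508.1, 45.8], [402.8, 48.8]] mid [455.5  47.3]fix.py:5: RuntimeWarning: invalid value encountered in scalar divide
  yy,xx=np.mgrid[-s:s+1,-s:s+1];w*=(xx**2+yy**2<=s*s); return u+(w*xx).sum()/w.sum(), v+(w*yy).sum()/w.sum()
Traceback (most recent call last):
  File "fix.py", line 15, in <module>
    r=[dark(b) for b in bs];w=cast(c,[x[0] for x in r],24,True)[:,:2];print(n,[x[0].round(1).tolist() for x in r],w.round(1).tolist(),'mid',w.mean(0).round(1))
       ~~~~^^^
  File "fix.py", line 13, in dark
    n,l,s,cc=cv2.connectedComponentsWithStats(m);k=1+np.argmax(s[1:,4]);return cc[k]+[x0,y0],s[k]
                                                     ~~~~~~~~~^^^^^^^^^
ValueError: attempt to get argmax of an empty sequence
```

```bash
sed -i 's/np.clip(p-130,0,None)/np.clip(p-(p.max()+np.median(p))\/2,0,None)/; /^for n,bs/d' fix.py; python3 fix.py
```

```text
[[176.7, 58.2], [179.2, 226.7], [449.0, 73.4], [437.4, 230.5]]
[[530.4, 99.4], [379.9, 94.3], [538.6, -146.0], [387.8, -151.1]]
centre [459.2 -25.9] yaw_y 0.0329 yaw_x 0.0339 245.56253817829295 150.77960526636602
70 [456.9  44.1]
0 [459.2 -25.9]
-70 [461.5 -95.8]
112 [455.5  86.1]
-112 [ 462.9 -137.8]
```

```bash
python3 - <<'E'
from holes import *
c=dict(np.load('pics/wrist_last.npz'));im=c['color']
p,r=pose();uv=[blob(im,273,193,6),blob(im,273,322,5)]
q=cast(c,uv,p[2]-177,True);print(np.round(uv,1).tolist(),q.round(1).tolist(),(q.mean(0)-p).round(1),p,np.arctan2(q[0,1]-q[1,1],q[0,0]-q[1,0]),r)
E
python3 g.py 456.9 44.1 230 0.033
```

```text
[[nan, nan], [nan, nan]] [[nan, nan, nan], [nan, nan, nan]] [nan nan nan] [399.63379271  10.08679668 307.76299386] nan [-3.14145211e+00  1.07795804e-03  4.96732954e-02]
t 4.83 p [399.6  10.1 307.8] r [-3.1415e+00  1.1000e-03  4.9700e-02] q [-0.17  0.24  1.99 -0.    0.92  1.35] F [-0.8 -0.2 -0.4] g 19.3
shift [ 0.059  -0.0311  0.0777] turn [-0.0001  0.0011  0.0167]holes.py:5: RuntimeWarning: invalid value encountered in scalar divide
  return u+(w*xx).sum()/w.sum(), v+(w*yy).sum()/w.sum()
```

Use the eyeballed hole pixels.

```bash
python3 - <<'E'
from h import *
c=dict(np.load('pics/wrist_last.npz'));p,r=pose()
q=cast(c,[(273,193.5),(273.5,322)],p[2]-177,True);d=q[0]-q[1];print((q.mean(0)-p).round(1),np.linalg.norm(d),np.arctan2(d[1],d[0]),r[2])
E
python3 -m pendant '[[[0.03,-0.02,0],[0,0,0.017],0.012],[[0.058,-0.031,0],[0,0,0.017],0.012],[[0.058,-0.031,0.03],[0,0,0.017],0.012],[[0.058,-0.031,0.06],[0,0,0.017],0.012],[[0.058,-0.031,0.078],[0,0,0.017],0.012],[[0.058,-0.031,0.078],[0,0,0.017],0.012],[[0.058,-0.031,0.078],[0,0,0.017],0.012]]';python3 g.py 456.9 44.1 200 0.033
```

```text
[   0.9   -0.5 -177. ] 73.81734079318612 0.05487761683611358 0.04967329543073884
time: 5.42
tool_pos: [456.1, 43.7, 229.7]
tcp_rot: [-3.141, 0.002, 0.031]
contact_force: [-0.0, -0.1, -0.3]
grip_width: 19.6
t 5.42 p [456.1  43.7 229.7] r [-3.1415e+00  2.4000e-03  3.1100e-02] q [-0.07  0.46  1.92 -0.    0.76  1.47] F [-0.  -0.1 -0.3] g 19.6
shift [ 0.0009 -0.0003  0.0297] turn [-0.0001  0.0024 -0.0019]
```

```bash
python3 -m pendant '[[[0,0,0.012],[0,0,0],0.012],[[0,0,0.02],[0,0,0],0.012],[[0,0,0.025],[0,0,0],0.012],[[0,0,0.0285],[0,0,0],0.012],[[0,0,0.0285],[0,0,0],0.012],[[0,0,0.0285],[0,0,0],0.012]]';python3 g.py 456.9 44.1 200 0.033
```

```text
time: 5.92
tool_pos: [456.4, 43.7, 202.1]
tcp_rot: [3.141, -0.0, 0.03]
contact_force: [0.4, 0.8, -1.3]
grip_width: 19.4
t 5.92 p [456.4  43.7 202.1] r [ 3.1415e+00 -4.0000e-04  2.9900e-02] q [-0.07  0.51  1.94 -0.    0.69  1.47] F [ 0.4  0.8 -1.3] g 19.4
shift [ 0.0005 -0.0004  0.0021] turn [ 0.0001 -0.0004 -0.0031]
```

```bash
python3 -m pendant '[[[0,0,0.0015],[0,0,0],0.012],[[0,0,0.0015],[0,0,0],0.012],[[0,0,0.0015],[0,0,0],0.042],[[0,0,0.0015],[0,0,0],0.042],[[0,0,0.0015],[0,0,0],0.042],[[0,0,0.0015],[0,0,0],0.042],[[0,0,-0.03],[0,0,0],0.042],[[0,0,-0.07],[0,0,0],0.042],[[0,0,-0.1],[0,0,0],0.05],[[0,0,-0.1],[0,0,0],0.05]]';python3 g.py 464.8 257.8 302 1.649;
```

```text
time: 6.75
tool_pos: [457.8, 43.7, 307.1]
tcp_rot: [3.14, -0.01, 0.03]
contact_force: [1.2, 0.6, 1.0]
grip_width: 48.9
t 6.75 p [457.8  43.7 307.1] r [ 3.1405 -0.0104  0.03  ] q [-0.07  0.33  1.84 -0.    0.96  1.47] F [1.2 0.6 1. ] g 48.9
shift [ 0.0134 -0.2138  0.005 ] turn [ 0.0093 -0.0071 -1.619 ]
```

```bash
python3 -m pendant '[[[0.013,-0.214,0.004],[0,0,-1.619],0.05],[[0.013,-0.214,0.004],[0,0,-1.619],0.05],[[0.013,-0.214,0.004],[0,0,-1.619],0.05],[[0.013,-0.214,0.004],[0,0,-1.619],0.05],[[0.013,-0.214,0.004],[0,0,-1.619],0.05],[[0.013,-0.214,0.004],[0,0,-1.619],0.05],[[0.013,-0.214,0.004],[0,0,-1.619],0.05],[[0.013,-0.214,0.004],[0,0,-1.619],0.05],[[0.013,-0.214,0.004],[0,0,-1.619],0.05],[[0.013,-0.214,0.004],[0,0,-1.619],0.05]]';python3 -m pendant '[[[0,0,0],[0,0,0],0.05]]'; python3 g.py 464.8 258.8 182 1.649
```

```text
time: 7.58
tool_pos: [462.7, 258.2, 297.0]
tcp_rot: [-3.141, 0.001, 1.287]
contact_force: [0.4, 0.2, -1.6]
grip_width: 50.3
time: 7.67
tool_pos: [462.7, 258.1, 297.1]
tcp_rot: [-3.141, 0.001, 1.285]
contact_force: [0.9, 0.5, -0.0]
grip_width: 49.9
t 7.67 p [462.7 258.1 297.1] r [-3.1409e+00  7.0000e-04  1.2846e+00] q [ 0.36  0.46  1.66 -0.    1.02  0.65] F [ 0.9  0.5 -0. ] g 49.9
shift [0.0014 0.0019 0.1151] turn [-0.0009  0.0005 -0.3644]
```

```bash
python3 -m pendant '[[[0.0014,0.0019,0],[0,0,-0.364],0.05],[[0.0014,0.0019,0.03],[0,0,-0.364],0.05],[[0.0014,0.0019,0.06],[0,0,-0.364],0.05],[[0.0014,0.0019,0.085],[0,0,-0.364],0.05],[[0.0014,0.0019,0.105],[0,0,-0.364],0.05],[[0.0014,0.0019,0.1145],[0,0,-0.364],0.05],[[0.0014,0.0019,0.1145],[0,0,-0.364],0.05],[[0.0014,0.0019,0.1145],[0,0,-0.364],0.05]]'; python3 g.py 464.8 258.8 182 1.649
```

```text
time: 8.33
tool_pos: [465.3, 258.8, 183.3]
tcp_rot: [-3.141, 0.0, 1.642]
contact_force: [-0.5, 0.0, 0.9]
grip_width: 50.0
t 8.33 p [465.3 258.8 183.3] r [-3.1413e+00  2.0000e-04  1.6419e+00] q [ 0.36  0.63  1.75 -0.    0.76  0.29] F [-0.5  0.   0.9] g 50.0
shift [ 0.     -0.0005  0.0013] turn [-0.0003  0.0002 -0.0071]
```

```bash
python3 -m pendant '[[[0,-0.0003,0.0008],[0,0,-0.005],0.012],[[0,-0.0003,0.0008],[0,0,-0.005],0.012],[[0,-0.0003,0.0008],[0,0,-0.005],0.012],[[0,-0.0003,0.0008],[0,0,-0.005],0.012],[[0,-0.0003,0.0008],[0,0,-0.005],0.012],[[0,-0.0003,-0.02],[0,0,0],0.012],[[0,-0.0003,-0.05],[0,0,0],0.012],[[0,-0.0003,-0.08],[0,0,0],0.012],[[0,-0.0003,-0.1],[0,0,0],0.012],[[0,-0.0003,-0.1],[0,0,0],0.012]]';python3 g.py 461.5 -95.8 282 0.033
```

```text
time: 9.17
tool_pos: [465.8, 259.2, 287.8]
tcp_rot: [3.134, -0.002, 1.644]
contact_force: [1.2, 0.7, -1.0]
grip_width: 19.4
t 9.17 p [465.8 259.2 287.8] r [ 3.1335e+00 -2.4000e-03  1.6438e+00] q [ 0.36  0.48  1.67 -0.    0.99  0.29] F [ 1.2  0.7 -1. ] g 19.4
shift [-0.3538 -0.0302  0.0047] turn [ 0.0043 -0.0083  1.6107]
```

```bash
python3 -m pendant '[[[-0.354,-0.03,0.003],[0,0,1.61],0.012],[[-0.354,-0.03,0.003],[0,0,1.61],0.012],[[-0.354,-0.03,0.003],[0,0,1.61],0.012],[[-0.354,-0.03,0.003],[0,0,1.61],0.012],[[-0.354,-0.03,0.003],[0,0,1.61],0.012],[[-0.354,-0.03,0.003],[0,0,1.61],0.012],[[-0.354,-0.03,0.003],[0,0,1.61],0.012],[[-0.354,-0.03,0.003],[0,0,1.61],0.012],[[-0.354,-0.03,0.003],[0,0,1.61],0.012],[[-0.354,-0.03,0.003],[0,0,1.61],0.012]]';python3 g.py 461.5 -95.8 230 0.033
```

```text
time: 10.0
tool_pos: [460.6, -100.6, 279.7]
tcp_rot: [3.14, 0.0, 0.383]
contact_force: [0.8, 0.3, -1.1]
grip_width: 19.5
t 10.0 p [ 460.6 -100.6  279.7] r [3.1404e+00 3.0000e-04 3.8280e-01] q [-0.38  0.39  1.84 -0.    0.91  0.81] F [ 0.8  0.3 -1.1] g 19.5
shift [ 0.0027 -0.0041  0.0497] turn [1.200e-03 1.000e-04 3.498e-01]
```

```bash
python3 -m pendant '[[[0,0,0],[0,0,0.35],0.012],[[0,0,0],[0,0,0.35],0.012],[[0,0,0],[0,0,0.35],0.012],[[0,0,0],[0,0,0.35],0.012],[[0,0,0],[0,0,0.35],0.012]]';python3 - <<'E'
from h import *
c=snap('wrist','w4.png');p,r=pose()
cv2.imwrite('pics/w4c.png',cv2.resize(c['color'][20:340,140:480],None,fx=1.8,fy=1.8)[:,:,::-1])
E
python3 g.py 461.5 -95.8 230 0.033
```

```text
time: 10.42
tool_pos: [460.5, -96.4, 279.8]
tcp_rot: [-3.141, 0.001, 0.047]
contact_force: [0.2, -0.1, -0.4]
grip_width: 19.5
t 10.47 p [460.6 -96.4 279.9] r [-3.1414e+00  7.0000e-04  4.7100e-02] q [-0.37  0.39  1.84 -0.    0.91  1.15] F [ 1.  -0.4 -0.9] g 19.7
shift [ 0.001  -0.0005  0.0499] turn [-0.0002  0.0007  0.0141]
```

View pics/w4c.png

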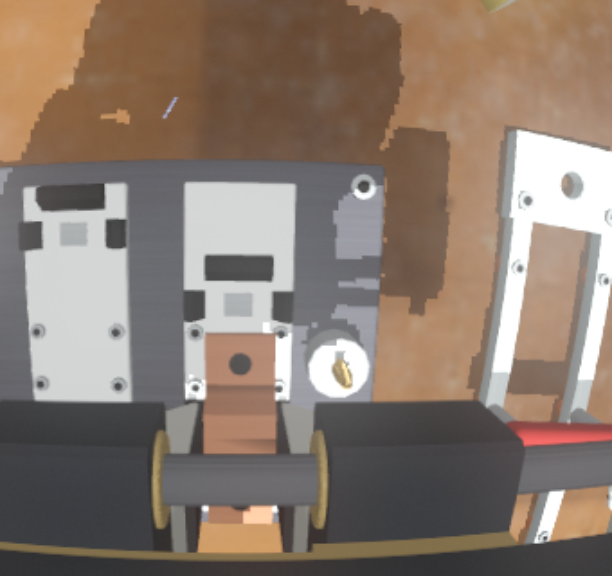

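The short bar is held with its hole at crop (240,364), in line with the nest. I'll lower it.

```bash
python3 - <<'E'
from h import *
c=dict(np.load('pics/wrist_last.npz'));p,r=pose()
q=cast(c,[(273.3,222.2),(273.3,300.5)],p[2]-177,True);print((q-p).round(1))
E
python3 -m pendant '[[[0.001,-0.0005,0.02],[0,0,0.014],0.012],[[0.001,-0.0005,0.045],[0,0,0.014],0.012],[[0.001,-0.0005,0.06],[0,0,0.014],0.012],[[0.001,-0.0005,0.07],[0,0,0.014],0.012],[[0.001,-0.0005,0.0775],[0,0,0.014],0.012],[[0.001,-0.0005,0.079],[0,0,0.014],0.012],[[0.001,-0.0005,0.079],[0,0,0.014],0.012],[[0.001,-0.0005,0.079],[0,0,0.014],0.012]]';python3 g.py 461.5 -95.8 200 0.033
```

```text
[[  23.2    0.6 -177. ]
 [ -21.6   -1.6 -177. ]]
time: 11.13
tool_pos: [461.8, -95.9, 201.4]
tcp_rot: [3.141, -0.0, 0.031]
contact_force: [0.0, 0.8, -1.1]
grip_width: 19.0
t 11.13 p [461.8 -95.9 201.4] r [ 3.1413e+00 -5.0000e-04  3.1400e-02] q [-0.37  0.53  1.91 -0.    0.71  1.17] F [ 0.   0.8 -1.1] g 19.0
shift [-0.0003 -0.0001  0.0014] turn [ 0.0003 -0.0005 -0.0016]
```

```bash
python3 -m pendant '[[[0,0,0.001],[0,0,0],0.012],[[0,0,0.001],[0,0,0],0.012],[[0,0,0.001],[0,0,0],0.042],[[0,0,0.001],[0,0,0],0.042],[[0,0,0.001],[0,0,0],0.042],[[0,0,0.001],[0,0,0],0.042],[[0,0,-0.03],[0,0,0],0.042],[[0,0,-0.07],[0,0,0],0.042],[[0,0,-0.1],[0,0,0],0.05],[[0,0,-0.1],[0,0,0],0.05]]';python3 g.py 437 300 302 1.54;
```

```text
time: 11.97
tool_pos: [463.2, -96.4, 306.6]
tcp_rot: [3.137, -0.01, 0.03]
contact_force: [1.5, -0.9, 0.5]
grip_width: 48.6
t 11.97 p [463.2 -96.4 306.6] r [ 3.1374 -0.0097  0.0302] q [-0.37  0.36  1.81 -0.    0.97  1.17] F [ 1.5 -0.9  0.5] g 48.6
shift [-0.0143 -0.3971  0.0028] turn [ 0.0107 -0.0046 -1.5098]
```

```bash
python3 -m pendant '[[[-0.014,-0.397,0],[0,0,-1.51],0.05],[[-0.014,-0.397,0],[0,0,-1.51],0.05],[[-0.014,-0.397,0],[0,0,-1.51],0.05],[[-0.014,-0.397,0],[0,0,-1.51],0.05],[[-0.014,-0.397,0],[0,0,-1.51],0.05],[[-0.014,-0.397,0],[0,0,-1.51],0.05],[[-0.014,-0.397,0],[0,0,-1.51],0.05],[[-0.014,-0.397,0],[0,0,-1.51],0.05],[[-0.014,-0.397,0],[0,0,-1.51],0.05],[[-0.014,-0.397,0],[0,0,-1.51],0.05]]';python3 -m pendant '[[[0,0,0],[0,0,-0.25],0.05],[[0,0,0],[0,0,-0.25],0.05],[[0,0,0],[0,0,-0.25],0.05],[[0,0,0],[0,0,-0.25],0.05]]'; python3 - <<'E'
from h import *
snap('wrist','w5.png')
E
python3 g.py 438 379 182 1.54
```

```text
time: 12.8
tool_pos: [434.9, 304.2, 300.7]
tcp_rot: [-3.141, -0.001, 1.288]
contact_force: [-0.1, -0.7, 0.9]
grip_width: 50.6
time: 13.13
tool_pos: [435.8, 300.5, 300.7]
tcp_rot: [-3.141, 0.0, 1.526]
contact_force: [-0.0, -0.7, 0.5]
grip_width: 50.1
t 13.18 p [435.9 300.3 300.9] r [-3.1411e+00  4.0000e-04  1.5256e+00] q [ 0.46  0.46  1.66 -0.    1.03  0.5 ] F [ 0.5 -0.2  0.4] g 50.0
shift [ 0.0788 -0.0014  0.1188] turn [-0.0005  0.0004 -0.0144]
```

View pics/w5.png

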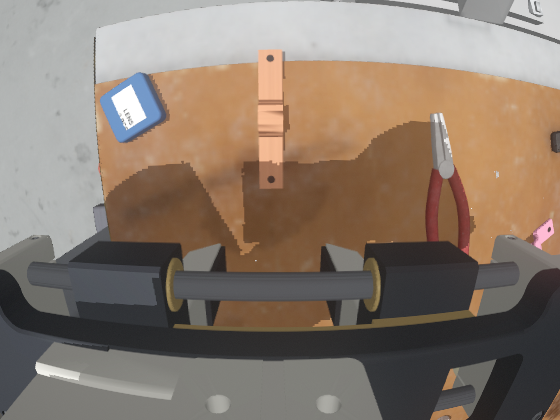

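Copper long: holes at (270,58) and (271,179).

```bash
sed -i 's/^for n,a in.*/for n,a in dict(long=[(270,58),(271,179)]).items():/' m3.py; sed -i 's/blob(im,\*p)/blob(im,*p,5)/' m3.py; python3 m3.py; python3 g.py 437 379 182 1.54
```

```text
long [[269.4, 59.0], [271.0, 179.3]] [[439.2, 430.5], [435.9, 327.1]] c [437.5 378.8] len 103.4 yaw 1.539
t 13.18 p [435.9 300.3 300.9] r [-3.1411e+00  4.0000e-04  1.5256e+00] q [ 0.46  0.46  1.66 -0.    1.03  0.5 ] F [ 0.5 -0.2  0.4] g 50.0
shift [ 0.0787 -0.0024  0.1188] turn [-0.0005  0.0004 -0.0144]
```

```bash
python3 -m pendant '[[[0.04,-0.0019,0.01],[0,0,-0.014],0.05],[[0.0785,-0.0019,0.03],[0,0,-0.014],0.05],[[0.0785,-0.0019,0.06],[0,0,-0.014],0.05],[[0.0785,-0.0019,0.085],[0,0,-0.014],0.05],[[0.0785,-0.0019,0.105],[0,0,-0.014],0.05],[[0.0785,-0.0019,0.118],[0,0,-0.014],0.05],[[0.0785,-0.0019,0.118],[0,0,-0.014],0.05],[[0.0785,-0.0019,0.118],[0,0,-0.014],0.05]]'; python3 g.py 437.5 379 182 1.54
```

```text
time: 13.85
tool_pos: [437.4, 378.6, 182.8]
tcp_rot: [-3.14, 0.001, 1.541]
contact_force: [-0.1, 0.2, 0.3]
grip_width: 50.3
t 13.85 p [437.4 378.6 182.8] r [-3.1404e+00  9.0000e-04  1.5410e+00] q [ 0.58  0.69  1.61 -0.    0.84  0.61] F [-0.1  0.2  0.3] g 50.3
shift [0.0004 0.0001 0.0008] turn [-0.0011  0.0009  0.001 ]
```

```bash
python3 -m pendant '[[[0,0,0.0006],[0,0,0],0.012],[[0,0,0.0006],[0,0,0],0.012],[[0,0,0.0006],[0,0,0],0.012],[[0,0,0.0006],[0,0,0],0.012],[[0,0,0.0006],[0,0,0],0.012],[[0,0,-0.02],[0,0,0],0.012],[[0,0,-0.05],[0,0,0],0.012],[[0,0,-0.08],[0,0,0],0.012],[[0,0,-0.1],[0,0,0],0.012],[[0,0,-0.1],[0,0,0],0.012]]';python3 g.py 459.2 -25.9 282 0.033
```

```text
time: 14.68
tool_pos: [438.1, 379.7, 288.1]
tcp_rot: [3.134, -0.005, 1.544]
contact_force: [0.9, 0.4, 0.1]
grip_width: 19.3
t 14.68 p [438.1 379.7 288.1] r [ 3.1344 -0.0049  1.5438] q [ 0.58  0.55  1.53 -0.    1.05  0.61] F [0.9 0.4 0.1] g 19.3
shift [-0.4049  0.032   0.0043] turn [ 0.002  -0.0094  1.5108]
```

```bash
python3 -m pendant '[[[-0.403,0.032,0],[0,0,1.51],0.012],[[-0.403,0.032,0],[0,0,1.51],0.012],[[-0.403,0.032,0],[0,0,1.51],0.012],[[-0.403,0.032,0],[0,0,1.51],0.012],[[-0.403,0.032,0],[0,0,1.51],0.012],[[-0.403,0.032,0],[0,0,1.51],0.012],[[-0.403,0.032,0],[0,0,1.51],0.012],[[-0.403,0.032,0],[0,0,1.51],0.012],[[-0.403,0.032,0],[0,0,1.51],0.012],[[-0.403,0.032,0],[0,0,1.51],0.012]]'; python3 -m pendant '[[[0,0,0],[0,0,0.25],0.012],[[0,0,0],[0,0,0.25],0.012],[[0,0,0],[0,0,0.25],0.012],[[0,0,0],[0,0,0.25],0.012]]'; python3 - <<'E'
from h import *
c=snap('wrist','w6.png')
cv2.imwrite('pics/w6c.png',cv2.resize(c['color'][20:340,120:460],None,fx=1.8,fy=1.8)[:,:,::-1])
E
python3 g.py 459.2 -25.9 200 0.033
```

```text
time: 15.52
tool_pos: [457.8, -27.6, 282.6]
tcp_rot: [3.141, 0.001, 0.286]
contact_force: [0.8, 0.5, -1.1]
grip_width: 19.7
time: 15.85
tool_pos: [458.0, -24.8, 282.7]
tcp_rot: [-3.141, 0.001, 0.047]
contact_force: [-0.8, 0.6, -1.6]
grip_width: 19.3
t 15.9 p [458.1 -24.5 282.8] r [-3.1414e+00  9.0000e-04  4.8100e-02] q [-0.22  0.37  1.87 -0.    0.9   1.3 ] F [ 0.1 -0.1 -0.7] g 19.7
shift [0.0011 0.0015 0.0828] turn [-0.0002  0.0009  0.0151]
```

View pics/w6c.png

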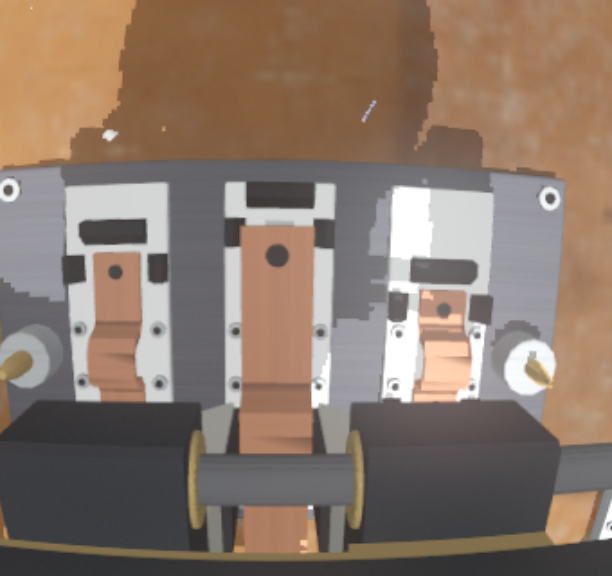

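Mid and short bars lie in their pockets. The long bar's hole is at crop (277,256), in line with the middle nest.

```bash
python3 - <<'E'
from h import *
c=dict(np.load('pics/wrist_last.npz'));p,r=pose()
q=cast(c,[(273.9,162.2)],p[2]-177,True);print((q-p).round(1))
E
python3 -m pendant '[[[0.001,0.0015,0.02],[0,0,0.015],0.012],[[0.001,0.0015,0.045],[0,0,0.015],0.012],[[0.001,0.0015,0.06],[0,0,0.015],0.012],[[0.001,0.0015,0.07],[0,0,0.015],0.012],[[0.001,0.0015,0.0785],[0,0,0.015],0.012],[[0.001,0.0015,0.0815],[0,0,0.015],0.012],[[0.001,0.0015,0.0815],[0,0,0.015],0.012],[[0.001,0.0015,0.0815],[0,0,0.015],0.012]]';python3 g.py 459.2 -25.9 200 0.033
```

```text
[[  53.2    1.5 -177. ]]
time: 16.57
tool_pos: [459.5, -25.9, 202.0]
tcp_rot: [3.141, -0.001, 0.031]
contact_force: [-1.2, 0.5, -0.9]
grip_width: 19.5
t 16.57 p [459.5 -25.9 202. ] r [ 3.1413e+00 -7.0000e-04  3.1100e-02] q [-0.22  0.51  1.94 -0.    0.69  1.32] F [-1.2  0.5 -0.9] g 19.5
shift [-0.0003 -0.      0.002 ] turn [ 0.0003 -0.0007 -0.0019]
```

```bash
python3 -m pendant '[[[0,0,0.0015],[0,0,0],0.012],[[0,0,0.0015],[0,0,0],0.012],[[0,0,0.0015],[0,0,0],0.042],[[0,0,0.0015],[0,0,0],0.042],[[0,0,0.0015],[0,0,0],0.042],[[0,0,0.0015],[0,0,0],0.042],[[0,0,-0.03],[0,0,0],0.042],[[0,0,-0.07],[0,0,0],0.042],[[0,0,-0.11],[0,0,0],0.05],[[0,0,-0.14],[0,0,0],0.05]]';python3 g.py 437 -320 340 1.547;
```

```text
time: 17.4
tool_pos: [459.5, -26.2, 344.5]
tcp_rot: [3.141, -0.002, 0.029]
contact_force: [1.2, -0.0, 0.0]
grip_width: 48.7
t 17.4 p [459.5 -26.2 344.5] r [ 3.141e+00 -2.100e-03  2.910e-02] q [-0.22  0.29  1.79 -0.    1.07  1.32] F [ 1.2 -0.   0. ] g 48.7
shift [-0.031   0.2931  0.0046] turn [ 2.0000e-03 -1.2000e-03 -1.5179e+00]
```

```bash
python3 -m pendant '[[[-0.031,0.293,0],[0,0,-1.518],0.06],[[-0.031,0.293,0],[0,0,-1.518],0.06],[[-0.031,0.293,0],[0,0,-1.518],0.06],[[-0.031,0.293,0],[0,0,-1.518],0.06],[[-0.031,0.293,0],[0,0,-1.518],0.06],[[-0.031,0.293,0],[0,0,-1.518],0.06],[[-0.031,0.293,0],[0,0,-1.518],0.06],[[-0.031,0.293,0],[0,0,-1.518],0.06],[[-0.031,0.293,0],[0,0,-1.518],0.06],[[-0.031,0.293,0],[0,0,-1.518],0.06]]'; python3 -m pendant '[[[0,0,0],[0,0,-0.26],0.06],[[0,0,0],[0,0,-0.26],0.06],[[0,0,0],[0,0,-0.26],0.06],[[0,0,0],[0,0,-0.26],0.06]]'; python3 - <<'E'
from h import *
snap('wrist','w7.png')
E
python3 g.py 437 -243 210 1.547
```

```text
time: 18.23
tool_pos: [436.2, -322.1, 341.1]
tcp_rot: [-3.141, -0.0, 1.19]
contact_force: [0.0, 0.5, -0.5]
grip_width: 59.7
time: 18.57
tool_pos: [436.8, -319.9, 341.6]
tcp_rot: [-3.141, -0.0, 1.444]
contact_force: [0.3, 0.5, -0.3]
grip_width: 59.8
t 18.62 p [ 436.8 -319.9  341.6] r [-3.1414e+00 -1.0000e-04  1.4435e+00] q [-0.77  0.43  1.57 -0.    1.14 -0.65] F [-0.2  0.1 -0.3] g 60.1
shift [ 0.0763 -0.0096  0.1316] turn [-2.000e-04 -1.000e-04 -1.035e-01]
```

View pics/w7.png

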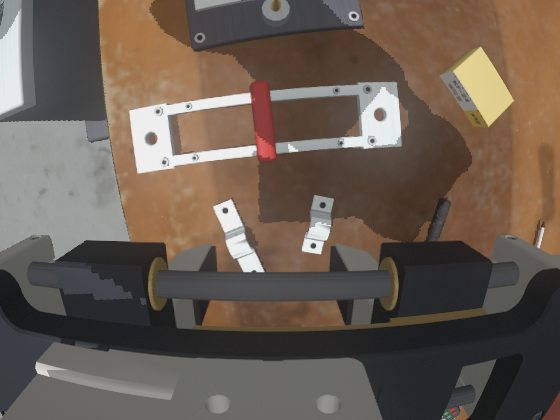

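Frame holes are at (150,138) and (380,114). The red handle runs (260,84)-(267,158). The silver bars are undisturbed.

```bash
cat > fr.py <<'E'
from holes import *
import sys
c=dict(np.load('pics/wrist_last.npz'));im=c['color']
uv=[(150,138),(380,114)]
q=cast(c,uv,15.5,True)[:,:2];d=q[1]-q[0]
print(q.round(1).tolist(),q.mean(0).round(1),np.linalg.norm(d),'handle yaw',np.arctan2(d[1],d[0])+np.pi/2)
hsv=cv2.cvtColor(im,cv2.COLOR_RGB2HSV);m=(((hsv[...,0]<6)|(hsv[...,0]>174))&(hsv[...,1]>180)&(hsv[...,2]>70)).astype(np.uint8);k=np.zeros_like(m);k[75:165,240:285]=m[75:165,240:285]
cs,_=cv2.findContours(k,0,1);b=max(cs,key=cv2.contourArea);print(cv2.minAreaRect(cast(c,b.reshape(-1,2),56,True)[:,:2].astype(np.float32)))
E
python3 fr.py
```

```text
[[326.4, -240.1], [550.7, -245.9]] [ 438.6 -243. ] 224.41772823788924 handle yaw 1.5453712311692283Traceback (most recent call last):
  File "fr.py", line 8, in <module>
    cs,_=cv2.findContours(k,0,1);b=max(cs,key=cv2.contourArea);print(cv2.minAreaRect(cast(c,b.reshape(-1,2),56,True)[:,:2].astype(np.float32)))
                                   ~~~^^^^^^^^^^^^^^^^^^^^^^^^
ValueError: max() iterable argument is empty
```

```bash
python3 g.py 438.6 -243 250 1.545; python3 -m pendant '[[[0.0365,-0.0112,0.03],[0,0,-0.102],0.06],[[0.0763,-0.0112,0.05],[0,0,-0.102],0.06],[[0.0763,-0.0112,0.07],[0,0,-0.102],0.06],[[0.0763,-0.0112,0.09],[0,0,-0.102],0.06],[[0.0763,-0.0112,0.09],[0,0,-0.102],0.06],[[0.0763,-0.0112,0.09],[0,0,-0.102],0.06]]'; python3 g.py 438.6 -243 207 1.545
```

```text
t 18.62 p [ 436.8 -319.9  341.6] r [-3.1414e+00 -1.0000e-04  1.4435e+00] q [-0.77  0.43  1.57 -0.    1.14 -0.65] F [-0.2  0.1 -0.3] g 60.1
shift [ 0.0765 -0.008   0.0916] turn [-2.000e-04 -1.000e-04 -1.015e-01]
time: 19.12
tool_pos: [435.2, -242.7, 251.5]
tcp_rot: [-3.14, -0.001, 1.547]
contact_force: [-0.5, -0.2, 0.7]
grip_width: 59.8
t 19.12 p [ 435.2 -242.7  251.5] r [-3.1403e+00 -9.0000e-04  1.5475e+00] q [-0.66  0.48  1.79 -0.    0.87 -0.64] F [-0.5 -0.2  0.7] g 59.8
shift [-0.0002  0.0035  0.0445] turn [-0.0013 -0.0009  0.0025]
```

```bash
python3 -m pendant '[[[0,0.0035,0.012],[0,0,0],0.06],[[0,0.0035,0.025],[0,0,0],0.06],[[0,0.0035,0.037],[0,0,0],0.06],[[0,0.0035,0.044],[0,0,0],0.06],[[0,0.0035,0.044],[0,0,0],0.06],[[0,0.0035,0.044],[0,0,0],0.06]]'; python3 g.py 438.6 -243 207 1.545
```

```text
time: 19.62
tool_pos: [438.9, -243.5, 208.6]
tcp_rot: [3.141, 0.001, 1.548]
contact_force: [0.5, 1.0, -0.3]
grip_width: 60.1
t 19.62 p [ 438.9 -243.5  208.6] r [3.1407e+00 8.0000e-04 1.5480e+00] q [-0.66  0.55  1.82 -0.    0.77 -0.64] F [ 0.5  1.  -0.3] g 60.1
shift [ 0.0005 -0.0003  0.0016] turn [0.0009 0.0008 0.003 ]
```

```bash
python3 -m pendant '[[[0.0005,0,0.001],[0,0,0],0.006],[[0.0005,0,0.001],[0,0,0],0.006],[[0.0005,0,0.001],[0,0,0],0.006],[[0.0005,0,0.001],[0,0,0],0.006],[[0.0005,0,0.001],[0,0,0],0.006],[[0.0005,0,0.001],[0,0,0],0.006],[[0.0005,0,0.001],[0,0,0],0.006]]'; python3 -m pendant '[[[0,0,-0.008],[0,0,0],0.006],[[0,0,-0.018],[0,0,0],0.006],[[0,0,-0.03],[0,0,0],0.006],[[0,0,-0.042],[0,0,0],0.006],[[0,0,-0.054],[0,0,0],0.006],[[0,0,-0.066],[0,0,0],0.006],[[0,0,-0.078],[0,0,0],0.006],[[0,0,-0.088],[0,0,0],0.006],[[0,0,-0.095],[0,0,0],0.006],[[0,0,-0.095],[0,0,0],0.006]]'; python3 -m pendant '[[[0,0,0],[0,0,0],0.006],[[0,0,0],[0,0,0],0.006]]'; python3 g.py 459.2 -25.9 300 0.033
```

```text
time: 20.2
tool_pos: [438.6, -242.4, 206.9]
tcp_rot: [3.141, 0.0, 1.549]
contact_force: [-0.6, 0.0, 0.8]
grip_width: 18.1
time: 21.03
tool_pos: [438.9, -242.6, 303.5]
tcp_rot: [3.139, 0.002, 1.549]
contact_force: [1.9, 0.1, -4.5]
grip_width: 15.9
time: 21.2
tool_pos: [438.4, -242.3, 301.3]
tcp_rot: [-3.141, -0.001, 1.549]
contact_force: [0.5, -0.2, -4.5]
grip_width: 15.5
t 21.2 p [ 438.4 -242.3  301.3] r [-3.1406e+00 -6.0000e-04  1.5490e+00] q [-0.66  0.41  1.74 -0.    1.   -0.64] F [ 0.5 -0.2 -4.5] g 15.5
shift [0.2168 0.0161 0.0014] turn [-1.300e-03  2.000e-04  1.516e+00]
```

```bash
python3 -m pendant '[[[0.007,0,0],[0,0,0.05],0.006],[[0.018,0.001,0],[0,0,0.13],0.006],[[0.032,0.002,0],[0,0,0.22],0.006],[[0.046,0.003,0],[0,0,0.32],0.006],[[0.06,0.004,0],[0,0,0.42],0.006],[[0.074,0.005,0],[0,0,0.52],0.006],[[0.088,0.006,0],[0,0,0.62],0.006],[[0.1,0.007,0],[0,0,0.7],0.006],[[0.108,0.008,0],[0,0,0.76],0.006],[[0.108,0.008,0],[0,0,0.76],0.006]]'; python3 g.py 459.2 -25.9 300 0.033
```

```text
time: 22.03
tool_pos: [448.8, -133.3, 301.1]
tcp_rot: [-3.14, 0.0, 0.788]
contact_force: [-0.1, -0.5, -4.1]
grip_width: 15.6
t 22.03 p [ 448.8 -133.3  301.1] r [-3.1395e+00  4.0000e-04  7.8830e-01] q [-0.45  0.36  1.82  0.    0.96  0.33] F [-0.1 -0.5 -4.1] g 15.6
shift [ 0.0835 -0.0683  0.0012] turn [-0.0018  0.0011  0.7553]
```

```bash
python3 -m pendant '[[[0.006,-0.005,0],[0,0,0.05],0.006],[[0.014,-0.012,0],[0,0,0.13],0.006],[[0.025,-0.02,0],[0,0,0.22],0.006],[[0.036,-0.029,0],[0,0,0.32],0.006],[[0.047,-0.038,0],[0,0,0.42],0.006],[[0.058,-0.047,0],[0,0,0.52],0.006],[[0.069,-0.056,0],[0,0,0.62],0.006],[[0.078,-0.063,0],[0,0,0.7],0.006],[[0.0835,-0.068,0],[0,0,0.755],0.006],[[0.0835,-0.068,0],[0,0,0.755],0.006]]';  python3 -m pendant '[[[0,0,0],[0,0,0],0.006],[[0,0,0],[0,0,0],0.006]]'; python3 - <<'E'
from h import *
snap('wrist','w8.png')
c=snap('scene')
cv2.imwrite('pics/s8c.png',cv2.resize(c['color'][130:290,230:420],None,fx=3.5,fy=3.5,interpolation=cv2.INTER_CUBIC)[:,:,::-1])
E
python3 g.py 459.2 -25.9 300 0.033
```

```text
time: 22.87
tool_pos: [459.5, -26.8, 301.3]
tcp_rot: [-3.141, 0.001, 0.035]
contact_force: [0.1, 0.6, -5.0]
grip_width: 15.8
time: 23.03
tool_pos: [459.6, -28.1, 301.5]
tcp_rot: [3.141, 0.0, 0.036]
contact_force: [-0.4, -0.6, -4.5]
grip_width: 15.6
t 23.13 p [459.6 -28.1 301.6] r [3.1414e+00 2.0000e-04 3.4800e-02] q [-0.23  0.35  1.84 -0.    0.95  1.31] F [ 0.3 -0.4 -4.5] g 15.7
shift [-0.0003 -0.0022  0.0016] turn [0.0002 0.0002 0.0018]
```

View pics/w8.png

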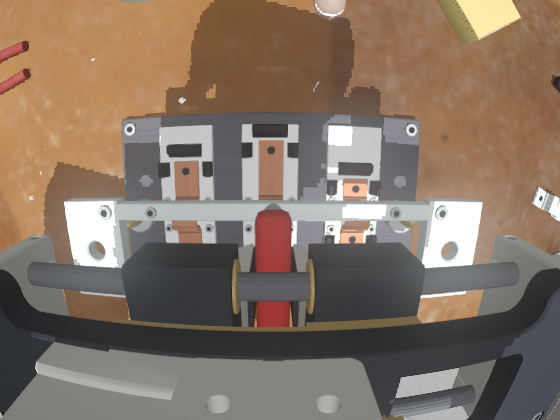

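All three copper bars are seated (long at (270,150)). The frame's holes are at (97,250) and (449,250), and the fixture screws at (130,129) and (411,130).

```bash
cat > al.py <<'E'
from h import *
import cv2
c=dict(np.load('pics/wrist_last.npz'));im=c['color'];p,r=pose()
def ell(u,v,s,lo):  # centroid of the hole: dark area inside bright plate
    g=im[v-s:v+s+1,u-s:u+s+1].min(axis=2); t,m=cv2.threshold(g,0,1,cv2.THRESH_BINARY_INV+cv2.THRESH_OTSU)
    n,l,st,cc=cv2.connectedComponentsWithStats(m);k=l[s,s];return (cc[k]+[u-s,v-s]).round(1),st[k]
for a in[(97,250),(449,250)]:print(ell(*a,15,0))
for dz in(-186.5,-191.5,-196.5):
    q=cast(c,[(97,250),(449,250)],p[2]+dz,True);d=q[0]-q[1]
    print(dz,(q.mean(0)-p)[:2].round(2),np.linalg.norm(d).round(1),np.arctan2(-d[0],d[1]).round(4),r[2].round(4))
s=cast(c,[(130,129),(411,130)],12,True)[:,:2];d=s[0]-s[1];t=np.arctan2(-d[0],d[1])
print('screws',s.round(1).tolist(),np.linalg.norm(d),t,'centre',(s.mean(0)-75*np.array([np.cos(t),np.sin(t)])).round(1))
E
python3 al.py
```

```text
(array([ 96.5, 249.9]), array([  7,   6,  16,  19, 242], dtype=int32))
(array([449. , 250.4]), array([  7,   6,  17,  19, 245], dtype=int32))
-186.5 [ 2.48 -0.32] 214.6 0.037 0.0348
-191.5 [ 0.5  -0.39] 221.0 0.037 0.0348
-196.5 [-1.47 -0.47] 227.5 0.037 0.0348
screws [[530.2, 99.2], [538.0, -145.9]] 245.27683472101617 0.03195037249727301 centre [459.1 -25.7]
```

View pics/s8c.png

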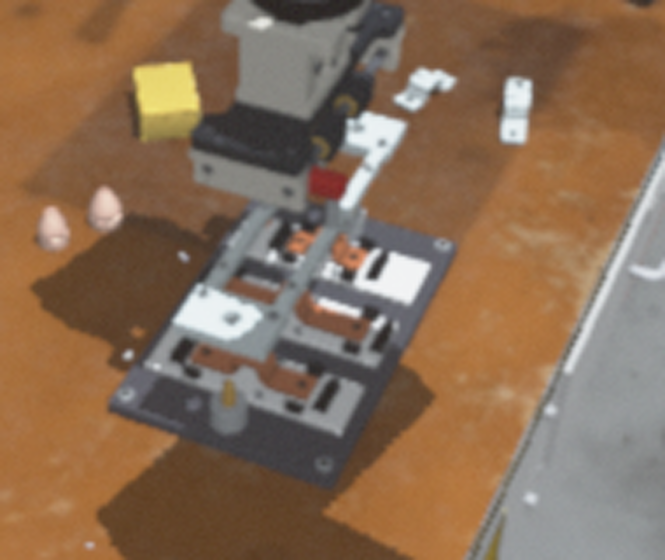

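```bash
python3 g.py 459.2 -25.5 264 0.0305; python3 -m pendant '[[[-0.0003,-0.0026,0.008],[0,0,0.0045],0.006],[[-0.0003,-0.0026,0.018],[0,0,0.0045],0.006],[[-0.0003,-0.0026,0.028],[0,0,0.0045],0.006],[[-0.0003,-0.0026,0.035],[0,0,0.0045],0.006],[[-0.0003,-0.0026,0.038],[0,0,0.0045],0.006],[[-0.0003,-0.0026,0.038],[0,0,0.0045],0.006],[[-0.0003,-0.0026,0.038],[0,0,0.0045],0.006],[[-0.0003,-0.0026,0.038],[0,0,0.0045],0.006]]'; python3 - <<'E'
from h import *
c=snap('wrist','w9.png');im=c['color']
a=cv2.resize(im[205:295,45:145],(390,350),interpolation=cv2.INTER_CUBIC);b=cv2.resize(im[205:295,400:500],(390,350),interpolation=cv2.INTER_CUBIC)
cv2.imwrite('pics/w9c.png',np.hstack([a,b])[:,:,::-1])
E
python3 g.py 459.2 -25.5 264 0.0305
```

```text
t 23.13 p [459.6 -28.1 301.6] r [3.1414e+00 2.0000e-04 3.4800e-02] q [-0.23  0.35  1.84 -0.    0.95  1.31] F [ 0.3 -0.4 -4.5] g 15.7
shift [-0.0003 -0.0026  0.0376] turn [0.0002 0.0002 0.0043]
time: 23.8
tool_pos: [459.4, -25.0, 264.1]
tcp_rot: [3.141, -0.001, 0.029]
contact_force: [0.4, -0.5, -4.8]
grip_width: 15.6
t 23.85 p [459.4 -24.9 264.2] r [ 3.1412e+00 -1.0000e-03  2.9600e-02] q [-0.22  0.4   1.89 -0.    0.85  1.32] F [ 0.2  0.5 -3.8] g 15.5
shift [-0.0002  0.0005  0.0002] turn [ 0.0004 -0.001  -0.0009]
```

View pics/w9c.png

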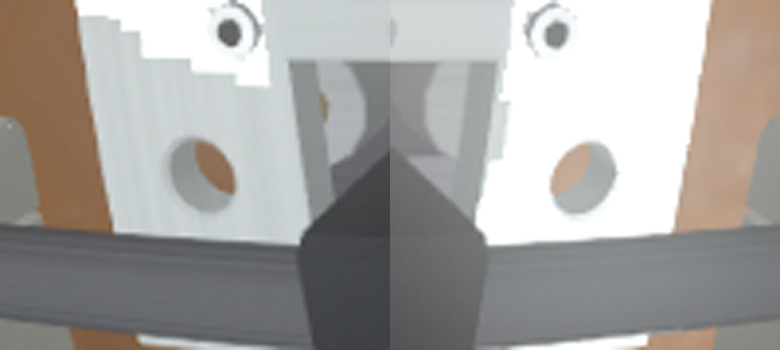

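No pin is visible through the holes from this angle. The hole positions are symmetric (96.8,249.7)/(449.7,249.5) and both cameras agree to under 1 mm, so I'll lower in small steps and watch the force.

```bash
python3 -m pendant '[[[0,0.0005,0.003],[0,0,0],0.006],[[0,0.0005,0.006],[0,0,0],0.006],[[0,0.0005,0.009],[0,0,0],0.006],[[0,0.0005,0.012],[0,0,0],0.006],[[0,0.0005,0.014],[0,0,0],0.006],[[0,0.0005,0.016],[0,0,0],0.006],[[0,0.0005,0.016],[0,0,0],0.006],[[0,0.0005,0.016],[0,0,0],0.006]]'; python3 -c "
from h import *;s=get_obs();print(s['moment'])"; python3 g.py 459.2 -25.5 234 0.0305
```

```text
time: 24.52
tool_pos: [459.2, -25.4, 247.6]
tcp_rot: [3.142, 0.0, 0.03]
contact_force: [0.4, -0.1, -4.5]
grip_width: 15.7
[ 0.02517739 -0.00287456  0.00773255]
t 24.52 p [459.2 -25.4 247.6] r [3.1416e+00 3.0000e-04 2.9500e-02] q [-0.22  0.43  1.9  -0.    0.81  1.32] F [ 0.4 -0.1 -4.5] g 15.7
shift [0.     0.0001 0.0136] turn [ 0.      0.0003 -0.001 ]
```

```bash
python3 -m pendant '[[[0,0,0.002],[0,0,0],0.006],[[0,0,0.004],[0,0,0],0.006],[[0,0,0.006],[0,0,0],0.006],[[0,0,0.0075],[0,0,0],0.006],[[0,0,0.0075],[0,0,0],0.006],[[0,0,0.0075],[0,0,0],0.006]]'; python3 -c "
from h import *;s=get_obs();print(s['moment'],s['contact_force'])"; python3 - <<'E'
from h import *
c=snap('scene');cv2.imwrite('pics/s10c.png',cv2.resize(c['color'][170:280,255:375],None,fx=5,fy=5,interpolation=cv2.INTER_CUBIC)[:,:,::-1])
E
```

```text
time: 25.02
tool_pos: [459.2, -25.4, 240.2]
tcp_rot: [3.142, 0.0, 0.029]
contact_force: [0.4, -0.1, -4.5]
grip_width: 15.8
[0.04647968 0.02988176 0.00929056] [ 0.40048673 -0.13547446 -4.4593299 ]
```

View pics/s10c.png

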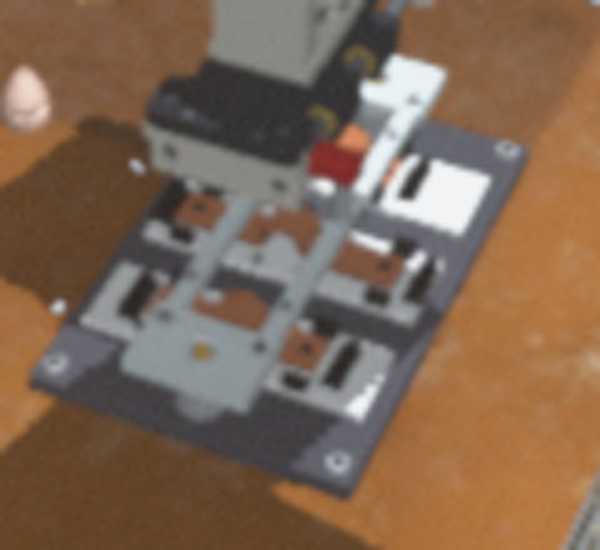

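The round pin's tip shows in its hole at crop (203,352), and there is no side force. I'll continue down.

```bash
python3 -m pendant '[[[0,0,0.0015],[0,0,0],0.006],[[0,0,0.003],[0,0,0],0.006],[[0,0,0.0045],[0,0,0],0.006],[[0,0,0.006],[0,0,0],0.006],[[0,0,0.006],[0,0,0],0.006],[[0,0,0.006],[0,0,0],0.006]]'; python3 -m pendant '[[[0,0,0.0005],[0,0,0],0.006],[[0,0,0.001],[0,0,0],0.006],[[0,0,0.0015],[0,0,0],0.006],[[0,0,0.0015],[0,0,0],0.006]]'
```

```text
time: 25.57
tool_pos: [459.1, -25.4, 234.2]
tcp_rot: [3.142, 0.0, 0.03]
contact_force: [0.2, -0.6, -4.0]
grip_width: 15.3
time: 25.9
tool_pos: [459.2, -25.4, 232.7]
tcp_rot: [3.142, 0.0, 0.03]
contact_force: [0.5, 0.0, -3.6]
grip_width: 15.9
```

```bash
python3 -m pendant '[[[0,0,0.0005],[0,0,0],0.006],[[0,0,0.001],[0,0,0],0.006],[[0,0,0.001],[0,0,0],0.006],[[0,0,0.001],[0,0,0],0.006]]'; python3 -m pendant '[[[0,0,0.0005],[0,0,0],0.006],[[0,0,0.001],[0,0,0],0.006],[[0,0,0.001],[0,0,0],0.006],[[0,0,0.001],[0,0,0],0.006]]'
```

```text
time: 26.23
tool_pos: [459.2, -25.4, 232.3]
tcp_rot: [3.141, -0.001, 0.03]
contact_force: [-2.6, 0.4, 4.3]
grip_width: 15.6
time: 26.57
tool_pos: [459.2, -25.3, 232.3]
tcp_rot: [3.141, -0.001, 0.03]
contact_force: [-5.7, 1.2, 16.9]
grip_width: 15.6
```

```bash
python3 -m pendant '[[[0,0,-0.0008],[0,0,0],0.006],[[0,0,-0.0008],[0,0,0],0.006],[[0,0,-0.0008],[0,0,0],0.006]]'; python3 - <<'E'
from h import *
print(get_obs()['moment'])
c=snap('scene');d=snap('wrist','w11.png')['color']
a=cv2.resize(c['color'][185:275,255:375],(780,585)if 0 else (520,390),interpolation=cv2.INTER_CUBIC)
b=cv2.resize(d[190:290,50:150],(260,260));e=cv2.resize(d[190:290,395:495],(260,260))
o=np.zeros((520,780,3),np.uint8);o[:390,:520]=a;o[:260,520:]=b;o[260:,520:]=e
cv2.imwrite('pics/s11.png',o[:,:,::-1])
E
```

```text
time: 26.82
tool_pos: [459.2, -25.4, 232.3]
tcp_rot: [3.141, -0.001, 0.03]
contact_force: [-3.3, 1.3, 9.7]
grip_width: 15.6
[ 0.2139081   0.68933427 -0.01541101]
```

View pics/s11.png

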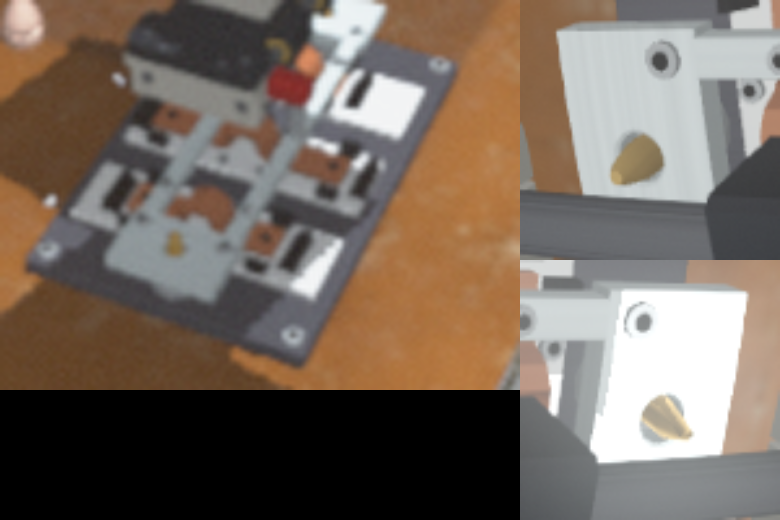

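Both pins come well through their holes (right crops at about (637,160) and (665,418)), evenly on both sides. I'll relax the residual push, then open.

```bash
python3 -m pendant '[[[0,0,-0.0007],[0,0,0],0.006],[[0,0,-0.0007],[0,0,0],0.006]]'; python3 -m pendant '[[[0,0,0],[0,0,0],0.04],[[0,0,0],[0,0,0],0.04],[[0,0,0],[0,0,0],0.04],[[0,0,0],[0,0,0],0.04],[[0,0,0],[0,0,0],0.04]]'; python3 -m pendant '[[[0,0,-0.01],[0,0,0],0.04],[[0,0,-0.03],[0,0,0],0.04],[[0,0,-0.06],[0,0,0],0.04],[[0,0,-0.09],[0,0,0],0.04],[[0,0,-0.11],[0,0,0],0.04],[[0,0,-0.11],[0,0,0],0.04]]'; python3 g.py 300 -250 340 0.033
```

```text
time: 27.08
tool_pos: [459.3, -25.4, 232.3]
tcp_rot: [3.141, -0.0, 0.029]
contact_force: [-1.9, 0.9, 2.2]
grip_width: 15.4
time: 27.5
tool_pos: [459.2, -25.4, 232.2]
tcp_rot: [3.141, -0.0, 0.03]
contact_force: [-0.1, 0.7, -0.2]
grip_width: 39.5
time: 28.0
tool_pos: [460.1, -25.5, 346.3]
tcp_rot: [3.139, -0.008, 0.03]
contact_force: [0.7, 0.9, 0.2]
grip_width: 40.4
t 28.0 p [460.1 -25.5 346.3] r [ 3.1395 -0.008   0.0296] q [-0.22  0.28  1.78 -0.    1.06  1.32] F [0.7 0.9 0.2] g 40.4
shift [-0.1668  0.2196  0.0054] turn [ 0.0021 -0.008  -0.0034]
```

```bash
python3 -m pendant '[[[-0.035,0,0],[0,0,0],0.04],[[-0.07,0,0],[0,0,0],0.04],[[-0.08,0,0],[0,0,0],0.04],[[-0.08,0,0],[0,0,0],0.04],[[-0.08,0,0],[0,0,0],0.04]]'; python3 - <<'E'
from h import *
d=snap('wrist','w12.png')['color']
cv2.imwrite('pics/w12c.png',cv2.resize(d[60:260,110:450],(799,470),interpolation=cv2.INTER_CUBIC)[:,:,::-1])
E
```

```text
time: 28.42
tool_pos: [379.5, -27.9, 342.3]
tcp_rot: [3.141, -0.001, 0.029]
contact_force: [0.7, -0.3, -0.4]
grip_width: 40.1
```

View pics/w12c.png

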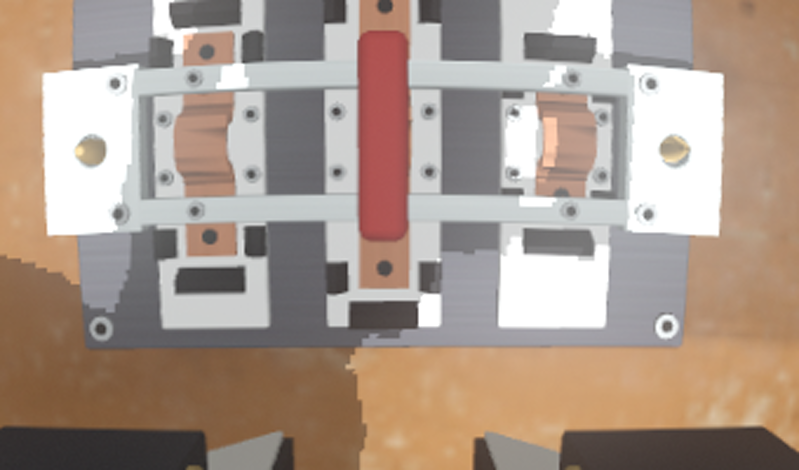

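The frame is on both pins and level, since the plate screws are 130 px apart on both sides. All three bars lie in their own nests. I'll do one quick height check before handing in.

```bash
python3 - <<'E'
from h import *
c=dict(np.load('pics/wrist_last.npz'))
f=lambda X,Y:(110+X/2.35,60+Y/2.35)
for z in(38,40,42,45):
    q=cast(c,[f(90,152),f(675,150)],z,True);w=cast(c,[f(44,73),f(722,73),f(47,235),f(719,235)],z,True)
    print(z,np.linalg.norm(q[0]-q[1]).round(1),np.linalg.norm(w[0]-w[1]).round(1),np.linalg.norm(w[2]-w[3]).round(1),w.mean(0).round(1))
E
python3 g.py 380 -28 342 0.03
```

```text
38 225.8 265.5 266.8 [459. -26.  38.]
40 224.2 263.6 264.9 [458.9 -26.   40. ]
42 222.6 261.8 263.1 [458.8 -26.   42. ]
45 220.2 259.0 260.2 [458.7 -26.   45. ]
t 28.47 p [380.1 -27.9 342.4] r [ 3.1412e+00 -1.5000e-03  2.9200e-02] q [-0.28  0.15  1.98  0.    1.01  1.27] F [ 0.4  0.6 -0.6] g 39.5
shift [-0.0001  0.0001  0.0004] turn [ 0.0004 -0.0015 -0.0008]
```

Plate top comes out at z = 40 mm (224.2 mm hole spacing, 264 mm length), which is the home height. The robot is clear, so I'm handing in.

```bash
python3 -c "
from plant import close_job
print(close_job())"
```

```text
the job is handed in; nothing more can be done
None
```

The job is handed in at about 28.5 s of the 112 s allowed. The medium, short and long copper busbars each lie in the nest of their own length. The hold-down frame was then lowered in small steps onto both pins, and the grip opened only after it was seated.

**Last checks:**
- **Frame:** the wrist view shows both pins through their holes and the frame level. Hole spacing (224.2 mm) and overall length (about 264 mm) put the plate tops at z = 40 mm, the home height. The frame's centre matches the fixture's to within about 0.3 mm.
- **Forces:** seating peaked at about 17 N. I backed this off to about 2 N before opening, and the height did not change.
- **Silver and pink bars:** I did not touch them. The silver ones were unmoved when last in view, and I did not photograph the pink one again at the end.

**Disagreements:** the top and wrist cameras differed by about 2 mm in absolute position, so I worked from the wrist camera. The frame also sat roughly 1 to 2 mm lower in the grip than planned, so I stopped on contact rather than at the planned height.

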